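# Unclip the filling nozzle from its push-fit fitting

## Task

Take the filling nozzle out of its push-fit fitting for washing: push the grey release ring around it fully down with the fingertips, keep it down while you take hold of the nozzle, and draw the nozzle straight up and out. Then stand the nozzle upright, bead end down, in the sleeve of the white rinse stand and let go. Do not press or pull hard on the fitting, do not jam the nozzle into the stand, and leave the dessert cup, tape roll and steel ring where they are.

Things in the scene. Friction and masses are not known exactly. Their poses are not given: they have to be found in the camera images.
- fitting: Push-fit fitting, fixed: aluminium plate 100x80x8 mm, round steel housing 54 mm across, its top 54 mm above the worktop, side outlet to its +x. Origin: centre of the plate's underside, z up along the housing's axis, on which the nozzle stands. A grey release ring lies round the nozzle above the housing. Too hard: over 30 N of the fingers, or 40 N of the nozzle, against the fitting.
- housing_top (a point): Point on the fitting's axis level with the housing's top, 54 mm above the worktop. The flat grey ring above it is 51 mm across with a 19 mm hole. Its top face at rest is 11 to 21 mm above this point: it differs from start to start and must be felt. Tips pressing on both sides of the nozzle, 20 to 30 mm apart, stand on the ring and may close on the nozzle while pressing.
- collet (a joint): Travel of the grey ring, m: 0 at rest, 0.006 at its firm stop. The spring takes 5.5 N to start, 11 N at the stop (push 14 to 20 N), and returns the ring when let go. Four inner teeth, 0.4 mm above the bead, clear it only with the ring over 4 mm down. Once the nozzle is 1 mm up with the ring down, the bead is between the teeth and the ring may rise. Noisy reading.
- bore_floor (a point): Point on the fitting's axis at the floor of its bore, 24 mm above the worktop, where the nozzle's lower end rests at the start. Once the bead is between the teeth the nozzle pulls straight up against a few N of rubbing; it is clear of the ring after 56 mm. Some grippers' tips reach lower as they close, which adds to the push on the ring: watch the force and ease off.
- nozzle: Filling nozzle: straight steel tube, 12 mm diameter, 80 mm long, about 70 g, with a bead (collar) 17 mm in diameter from 14 to 20 mm above its lower end. Origin: centre of its lower end; z along the tube to its upper end. At the start it stands in the fitting, its top 104 mm above the worktop, 29 to 39 mm of it showing above the ring at rest. May be gripped from any side.
- stand: Rinse stand, white plastic, fixed: round foot 72 mm across and 6 mm thick with an upright sleeve in its middle, inner diameter 21 mm, outer 31 mm, top 34 mm above the worktop. Origin: centre of the foot's underside, z up.
- stand_floor (a point): Point on the sleeve's axis on its inner floor, 6 mm above the worktop and 28 mm below the sleeve's open top: the lower end of the nozzle shall stand here.
- dessert_cup: Bystander: filled paper dessert cup, 59 mm across, 45 mm high. Origin: centre of its underside.
- tape_roll: Bystander: roll of masking tape lying flat, 82 mm across, 24 mm high. Origin: centre of its underside.
- steel_ring: Bystander: open steel ring cutter, 55 mm across, 31 mm high. Origin: centre of its underside.
Mind the look-alikes: they are no part of the job. Leave any pink or red look-alike of the fitting alone.

How it is judged:
On the way, in this order (a step that is already met when the one before it is completed fails the run):
1. the release ring is pushed fully down while the nozzle is still in the fitting (value of joint collet above 0.005 m and z of nozzle in the frame of fitting below 0.028 m), for 0.2 s.
2. the nozzle is drawn straight up out of the fitting (z of nozzle in the frame of fitting above 0.075 m and angle between nozzle's own z axis and vertical below 0.4 rad), for 0.1 s.
At the end, for the whole second after the job is handed in: The nozzle stands in the stand's sleeve, bead end down: its lower end within 5 mm above the sleeve's floor and within 8 mm of its axis, the tube within 0.4 rad of upright, at rest (it may lean in the sleeve). The release ring is back up (less than 1.5 mm down) (horizontal distance between nozzle and stand_floor below 0.008 m and z of nozzle in the frame of stand_floor below 0.005 m and angle between nozzle's own z axis and vertical below 0.4 rad and linear speed of nozzle below 0.03 m/s and value of joint collet below 0.0015 m); the robot touches nothing.
It fails at once if the fingers press or pull on the fitting with more than 30 N (contact force between any of the fingers, the arm and fitting above 30 N).
It fails at once if the nozzle is forced against the fitting with more than 40 N (contact force between nozzle and fitting above 40 N).
It fails at once if the nozzle is jammed into the stand with more than 40 N (contact force between nozzle and stand above 40 N).
It fails at once if a bystander (dessert cup, tape roll, steel ring) is moved by more than 25 mm (distance of any of dessert_cup, tape_roll, steel_ring from where it was at the start of the episode above 0.025 m).
It also fails if it takes over 72 s, if anything falls off the work surface, if the arm or the gripper's body presses on something with over 40 N, if the wrist force passes 120 N, or if a joint passes its speed limit or range.

## Robot

A 6-joint arm with a two-finger parallel gripper is mounted at the origin on a cart in front of the work surface, level with it; the furniture and walls round the work are solid. World frame = base frame: x ahead of the robot, y to its left, z up, the work surface at z = 0. Lengths are in m, angles in rad, forces in N, time in s.
With the tool pointing down it reaches from about 0.25 to 0.725 m from the base axis. Payload 4 kg.
Tool frame: the origin (TCP) lies midway between the tips of the shut fingers; the grasp point (between the pads) lies 19 mm behind it; z points along the fingers, y is the direction in which the jaws open and shut (so a half turn about z gives the same grasp; the last joint's range is limited). The gripper opens to 85 mm and grips with 20 to 120 N. Pads are 22 mm wide; open, the fingers measure 114 mm over their backs; the gripper's body (76 mm by 85 mm) begins 54 mm behind the grasp point. The pads swing forward as they close: fully open they stand 13 mm farther back than shut.
Start: joints at [1.247, 0.241, 0.005, 1.335, 0, 1.571], TCP at [0.159, 0.474, 0.201] pointing down, gripper open.
Joint ranges: [-2.72, 2.72], [-1.05, 1.87], [-1.09, 1.28], [-1.99, 2.15], [-1.42, 1.44], [-3.14, 3.14]. Speed limits (rad/s): [2.79, 2.79, 3.14, 3.14, 3.14, 3.14].

## Interface

Orientations are given as a unit quaternion [x, y, z, w].
In Python, from workcell import get_obs, camera, camera_model, job_done, masks_of gives the robot as it stands.
- The arm moves only by the tool jog_arm, never from a script. Its argument "deltas" is a list that holds one entry, the list of rows, each a list of 7 numbers: the shift along the tool's x, y, z in mm, then the turn, a rotation vector about the tool's x, y, z in degrees, then the finger opening in mm, from 0 to 85.4. A call has 1 to 5 rows; each row shifts and turns the pose as measured when the row begins, along the tool's axes as they then stand; what a row does not reach is not made up. A row lasts 1/10 s, in which the tool goes at most 50 mm and 8.59 degrees, less where a joint would pass 70% of its speed; a pose out of reach is approached as far as the arm can. A call with a gripper value outside its range is refused whole. The fingers move at their own pace and stop on an object; the grip force is fixed at half the most. Time passes only in rows, so rows that do not move let the fingers close. It gives the time, the measured TCP pose, the force and the opening at its end, in the units of the state.
- get_obs(): the state, without advancing time (a new reading comes with each control period).
- camera(name): name is "scene" or "top"; returns the picture (384x512x3 uint8, red, green, blue); there is no depth.
- camera_model(name): a dict with "fovy" (degrees; the focal length in pixels is half the picture's height over the tangent of half this angle, whatever the lens; pixels are square), "cx", "cy" (the principal point, pixels), "pose" (4x4, takes a point from camera to world coordinates). Camera axes: x right, y down, z forward; pixel columns grow to the right and rows downward; lengths in m; the calibration is good to about 2 mm. A picture is of the moment at which its call begins. camera_model takes no time and is no camera call.
- job_done(): hands the job in, once; it reports no verdict.
Trained networks look in the newest picture that a camera, given by its name, has taken for a name from the list of things; names that differ only in an ending like _2 or _b are one class to them, and where a whole thing is asked for, a point or a joint stands for the part that bears it (a point fixed in the world has none). Each returns a list of dicts, best first, with "conf" (0 to 1); they miss things now and then, are a little off and sometimes report something else, mostly with a low value. They report only what shows in the picture. A call takes as long as a camera call. They do not tell look-alikes from the thing itself.
- masks_of(target, camera): "pixels" (384x512 bool, what is visible of it) and "at" ([column, row] in pixels, amid what is visible of it).
The state is a dict: "clock": time; "joint_pos": joint angles; "joint_vel": joint speeds; "tau": joint torques, N m; "eef_pos": TCP position; "tool_rot": TCP orientation; "ft_force": force on the tool from outside, world axes, zero at the start; "ft_torque": the same for the moment, N m; "grip_width": finger opening in m.
Only numpy, scipy, OpenCV 4.12 (cv2) and the standard library are available. Lean on these libraries where they do the work, as an engineer would, in place of code of your own. Each camera call takes 0.05 s, during which the arm holds its last target. There are 200 camera calls.

## Working session

There is one attempt and no reset: what is moved stays moved. The work goes in short steps, Python scripts to look and compute and a tool call to move; the robot and the scene stay as the last step left them, time stands still between calls to the robot, and variables do not carry over. Pictures are saved under pics/ and viewed, about 8 in all and at most 12, crops included, and the job is handed in when it is done.

Besides the shell and the picture viewer there is one more tool, called after "Call:" as name(argument=value, ...), one argument or row to a line, values as JSON. jog_arm: Moves the arm, as the interface text tells. Its arguments: {"type":"object","properties":{"deltas":{"type":"array"}},"required":["deltas"]}

```bash
mkdir -p pics; cat > h.py <<'E'
import numpy as np, cv2
from workcell import *
def ray(cam,uv):
    m=camera_model(cam); f=192/np.tan(np.radians(m["fovy"])/2); P=np.array(m["pose"])
    return P[:3,3], P[:3,:3]@np.array([(uv[0]-m["cx"])/f,(uv[1]-m["cy"])/f,1])
def onz(cam,uv,z):
    o,d=ray(cam,uv); return (o+d*(z-o[2])/d[2])[:3]
def proj(cam,p):
    m=camera_model(cam); f=192/np.tan(np.radians(m["fovy"])/2); P=np.array(m["pose"])
    q=P[:3,:3].T@(np.array(p)-P[:3,3]); return np.round([m["cx"]+f*q[0]/q[2],m["cy"]+f*q[1]/q[2]],1)
def save(img,name,k=1): cv2.imwrite("pics/"+name,cv2.resize(img[...,::-1],None,fx=k,fy=k,interpolation=cv2.INTER_CUBIC))
E
python3 - <<'E'
from h import *
s=camera("scene"); t=camera("top"); save(np.vstack([s,t])[:, :],"a.png",0.78)
save(s,"s.png",1.5);save(t,"t.png",1.5)
for c in("scene","top"):
    m=camera_model(c); print(c,m["fovy"],m["cx"],m["cy"],np.round(m["pose"],3).tolist())
    for n in("fitting","nozzle","stand","dessert_cup","tape_roll","steel_ring","collet"):
        for r in masks_of(n,c): print(c,n,round(r["conf"],2),np.round(r["at"]),r["pixels"].sum(),np.round(onz(c,r["at"],0.03),3))
print(get_obs())
E
```

```text
scene 44.46672814858839 257.5815347729945 191.03351847329526 [[0.451, -0.633, 0.629, -0.001], [-0.892, -0.305, 0.333, -0.247], [-0.019, -0.711, -0.703, 0.701], [0.0, 0.0, 0.0, 1.0]]
scene fitting 0.98 [176. 254.] 2122 [0.391 0.13  0.03 ]
scene fitting 0.68 [220. 198.] 1674 [0.55  0.129 0.03 ]
scene fitting 0.57 [151. 173.] 1506 [0.549 0.299 0.03 ]
scene fitting 0.5 [319. 168.] 609 [ 0.718 -0.016  0.03 ]
scene nozzle 0.63 [214. 170.] 96 [0.614 0.183 0.03 ]
scene stand 0.86 [364. 245.] 970 [ 0.558 -0.165  0.03 ]
scene stand 0.53 [233. 282.] 614 [0.385 0.008 0.03 ]
scene dessert_cup 0.8 [320. 168.] 582 [ 0.72  -0.018  0.03 ]
scene tape_roll 0.65 [240. 151.] 841 [0.695 0.163 0.03 ]
scene tape_roll 0.58 [218. 200.] 1669 [0.542 0.131 0.03 ]
scene steel_ring 0.83 [233. 285.] 662 [0.379 0.005 0.03 ]
scene collet 0.76 [150. 157.] 358 [0.59  0.333 0.03 ]
scene collet 0.63 [173. 237.] 495 [0.423 0.158 0.03 ]
scene collet 0.61 [221. 175.] 338 [0.607 0.162 0.03 ]
top 42.76705162111175 261.473692666431 186.90082615165676 [[0.049, -0.977, 0.207, 0.304], [-0.999, -0.048, 0.008, 0.054], [0.002, -0.20
[... 685 characters left out ...]
]
{'clock': 0.8, 'joint_pos': array([ 1.24700975e+00,  2.40546417e-01,  5.00979001e-03,  1.33520447e+00,
       -4.67136714e-05,  1.57084031e+00]), 'joint_vel': array([-1.61002828e-04, -1.42914351e-03,  7.45053911e-04,  2.79937368e-04,
       -1.45309495e-03, -5.84504285e-05]), 'tau': array([ 1.10597193e-03, -3.72150922e+01,  2.52679181e+01,  8.58103722e-04,
        2.44126559e-04,  1.07368674e-07]), 'eef_pos': array([0.15909557, 0.47401816, 0.201137  ]), 'tool_rot': array([1.61208729e-01, 9.86920333e-01, 2.34903687e-05, 2.75021930e-05]), 'ft_force': array([-0.88281844,  0.23491811, -0.53794938]), 'ft_torque': array([ 0.00118324, -0.00668269,  0.02691455]), 'grip_width': 0.08527822129803979}
```

View pics/s.png

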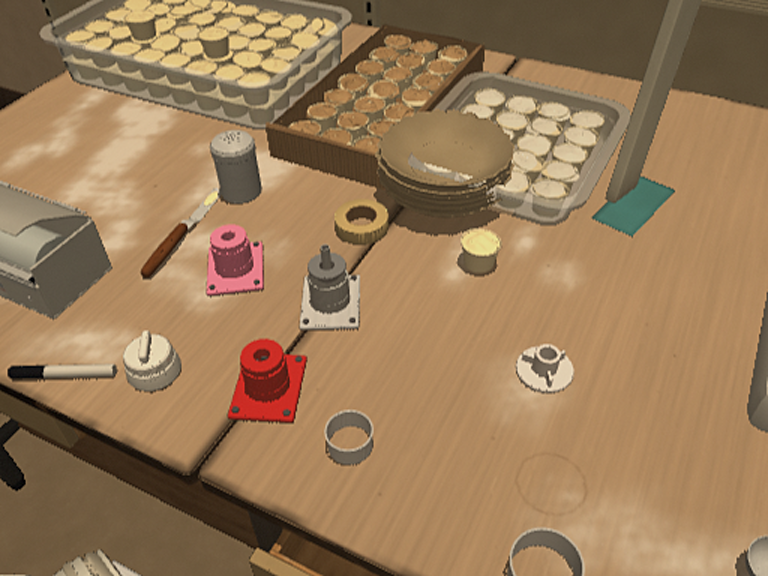

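View pics/t.png

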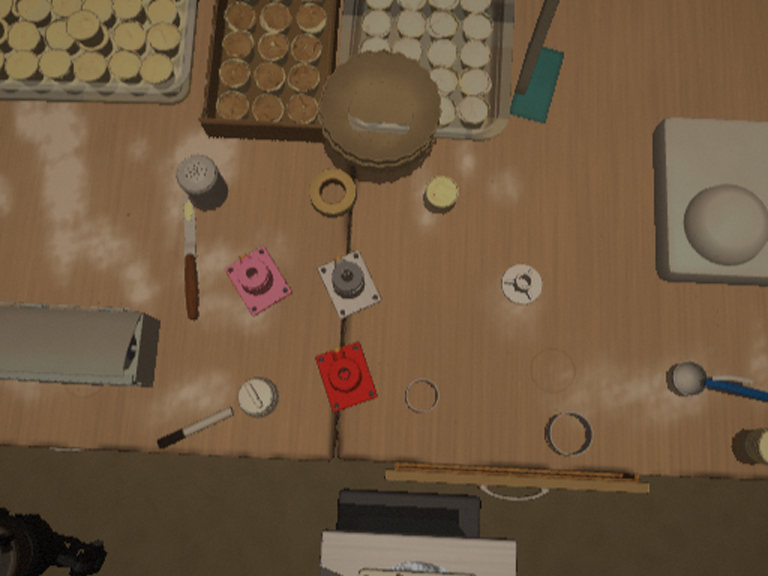

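The grey/aluminium fitting with the nozzle sits at scene (329,285)/1.5 and top (348,282)/1.5. Its look-alikes have no nozzle: red at scene (265,372)/1.5 and pink at (232,258)/1.5. The stand is white, at scene (545,368)/1.5. I choose the grey one; next is one close crop with the predicted axis marked.

```bash
python3 - <<'E'
from h import *
s=camera("scene"); t=camera("top")
def crop(im,c,r=32,k=8):
    x,y=int(c[0])-r,int(c[1])-r; print("crop origin",x,y)
    return cv2.resize(im[y:y+2*r,x:x+2*r],None,fx=k,fy=k,interpolation=cv2.INTER_CUBIC)[:,:,:]
A=np.hstack([crop(s,(219,188),k=6),crop(t,(232,187),k=6)]);B=np.hstack([crop(s,(364,243),k=4),crop(t,(347,188),k=4)])
B=np.pad(B,((0,0),(0,A.shape[1]-B.shape[1]),(0,0)))
A=A[:340]
save(np.vstack([A,B]),"c.png")
n=masks_of("nozzle","top")
for r in n: 
    v,u=np.where(r["pixels"]); print("top noz",r["conf"],u.min(),u.max(),v.min(),v.max())
for r in masks_of("nozzle","scene"):
    v,u=np.where(r["pixels"]); print("sc noz",r["conf"],u.min(),u.max(),v.min(),v.max(), [(k,u[v==k].mean()) for k in range(v.min(),v.max(),4)])
for z in(0.104,0.054,0): print(z,proj("scene",(0.557,0.136,z)),proj("top",(0.557,0.136,z)))
for z in(0.034,0): print(z,proj("scene",(0.57,-0.155,z)),proj("top",(0.57,-0.155,z)))
E
```

```text
crop origin 187 156
crop origin 200 155
crop origin 332 211
crop origin 315 156
top noz 0.41 229 233 179 186
sc noz 0.53 214 220 164 179 [(164, np.float64(216.0)), (168, np.float64(216.5)), (172, np.float64(216.5)), (176, np.float64(217.5))]
0.104 [216.3 167. ] [231.5 182.2]
0.054 [218.3 185.8] [232.6 186.5]
0 [220.4 204.6] [233.8 190.8]
0.034 [360.4 237.2] [346.9 188.7]
0 [358.  248.8] [344.7 191.3]
```

View pics/c.png

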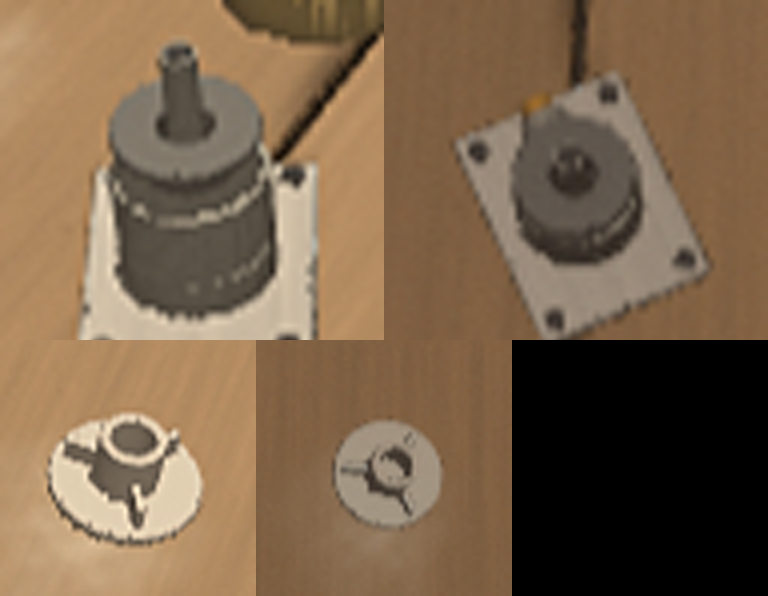

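```bash
python3 - <<'E'
from h import *
from scipy.optimize import least_squares
def fit(obs,x0):
    r=least_squares(lambda p:np.concatenate([proj(c,(p[0],p[1],z))-uv for c,uv,z in obs]) ,x0,diff_step=1e-2)
    print(np.round(r.x,4),np.round(r.fun,1))
    for c,uv,z in obs: print("  ",c,np.round(onz(c,uv,z),4))
fit([("scene",(216.6,164.6),.104),("top",(231.5,181.3),.104),("scene",(217.9,177.2),.070),("top",(231.9,184.0),.070)],[.56,.136])
fit([("scene",(365.4,235.4),.034),("top",(348.9,186.4),.034),("scene",(363.1,245.9),.006),("top",(347.9,189.0),.006)],[.57,-.16])
E
```

```text
[0.5613 0.1377] [ 0.1  0.8 -0.6 -0.9  0.1  1.1 -0.2 -0.5]
   scene [0.5632 0.1389 0.104 ]
   top [0.5593 0.1361 0.104 ]
   scene [0.564  0.1396 0.07  ]
   top [0.56   0.1371 0.07  ]
[ 0.5764 -0.1618] [-0.3  0.6  0.7  0.  -0.1 -0.3 -0.2 -0.4]
   scene [ 0.578  -0.1618  0.034 ]
   top [ 0.5763 -0.16    0.034 ]
   scene [ 0.5759 -0.1622  0.006 ]
   top [ 0.5754 -0.1624  0.006 ]
```

Call:
jog_arm(
  deltas=[
    [[-45,-17.5,0,0,0,0,28],[-45,-17.5,0,0,0,0,28],[-45,-17.5,0,0,0,0,28],[-45,-17.5,0,0,0,0,28],[-45,-17.5,0,0,0,0,28]],
  ],
)

```text
clock: 1.5
eef_pos: [0.3467, 0.3211, 0.2008]
tool_rot: [0.153, 0.988, 0.002, 0.0]
ft_force: [0.2, 1.2, 0.5]
grip_width: 0.0278
```

Call:
jog_arm(
  deltas=[
    [[-45,-17.5,0,0,0,0,28],[-45,-17.5,0,0,0,0,28],[-45,-17.5,0,0,0,0,28],[-45,-17.5,0,0,0,0,28],[0,0,0,0,0,0,28]],
  ],
)

```text
clock: 2.0
eef_pos: [0.5061, 0.1905, 0.2009]
tool_rot: [0.157, 0.988, 0.003, 0.002]
ft_force: [-1.2, -0.4, 1.0]
grip_width: 0.0281
```

```bash
cat >> h.py <<'E'
from scipy.spatial.transform import Rotation as R
def go(tgt,q=(0.161,0.987,0,0)):
    o=get_obs(); r=R.from_quat(o["tool_rot"])
    print("delta mm",np.round(r.inv().apply(np.array(tgt)-o["eef_pos"])*1e3,1),"turn deg",np.round(np.degrees((r.inv()*R.from_quat(q)).as_rotvec()),2),
      "pos",np.round(o["eef_pos"],4),"F",np.round(o["ft_force"],1),"w",round(o["grip_width"],4),"t",o["clock"])
E
python3 -c "
from h import *
go((.561,.1375,.125))"
```

```text
delta mm [-68.4 -33.9  75.9] turn deg [0.33 0.17 0.48] pos [0.5061 0.1905 0.2009] F [-1.2 -0.4  1. ] w 0.0281 t 2.0
```

Call:
jog_arm(
  deltas=[
    [[-34,-17,0,0.3,0.2,0.5,28],[-34,-17,0,0,0,0,28],[0,0,38,0,0,0,28],[0,0,38,0,0,0,28],[0,0,0,0,0,0,28]],
  ],
)

```text
clock: 2.5
eef_pos: [0.5632, 0.1355, 0.124]
tool_rot: [0.163, 0.987, 0.002, 0.001]
ft_force: [-2.0, 0.4, 0.3]
grip_width: 0.0276
```

```bash
python3 - <<'E'
from h import *
go((.561,.1375,.115))
s=camera("scene"); t=camera("top")
f=lambda im,x,y:cv2.resize(im[y:y+70,x:x+64],None,fx=6,fy=6,interpolation=cv2.INTER_CUBIC)
save(np.hstack([f(s,187,130),f(t,200,145)]),"d.png")
p=get_obs()["eef_pos"]; print(proj("scene",p),proj("top",p))
E
```

```text
delta mm [2.8 1.2 9. ] turn deg [ 0.2   0.07 -0.18] pos [0.5632 0.1355 0.124 ] F [-2.   0.4  0.3] w 0.0276 t 2.5
[217.4 154. ] [230.8 176.1]
```

View pics/d.png

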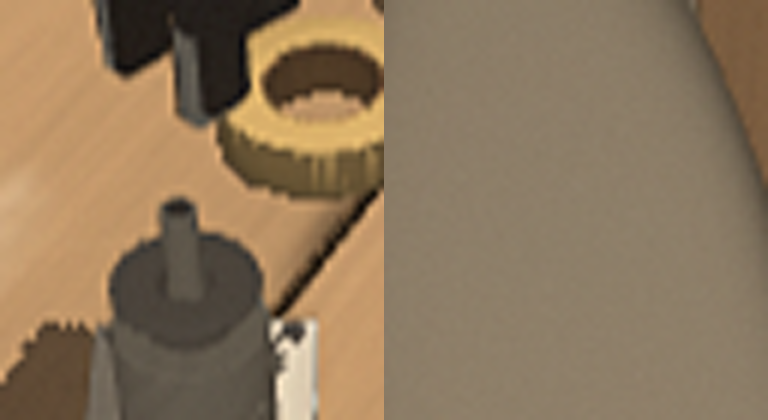

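```bash
python3 - <<'E'
from h import *
s=camera("scene"); o=get_obs(); go((.561,.1375,.115))
r=R.from_quat(o["tool_rot"]); x0,y0,k=150,100,8
im=cv2.resize(s[y0:y0+74,x0:x0+98],None,fx=k,fy=k,interpolation=cv2.INTER_CUBIC)
for sg,c in((1,(255,0,0)),(-1,(0,255,0))):
    for x in(-11,11):
        for y in(13.8,22):
            a,b=[tuple(int(v) for v in (proj("scene",o["eef_pos"]+r.apply(np.array([x,sg*y,z])/1e3))-[x0,y0]+.5)*k) for z in(0,-30)]
            cv2.line(im,a,b,c,1)
save(im,"e.png")
E
```

```text
delta mm [ 6.4 -1.8 15.4] turn deg [ 0.55  0.63 -0.11] pos [0.5674 0.137  0.1305] F [-0.1  0.2  0.7] w 0.0277 t 2.65
```

View pics/e.png

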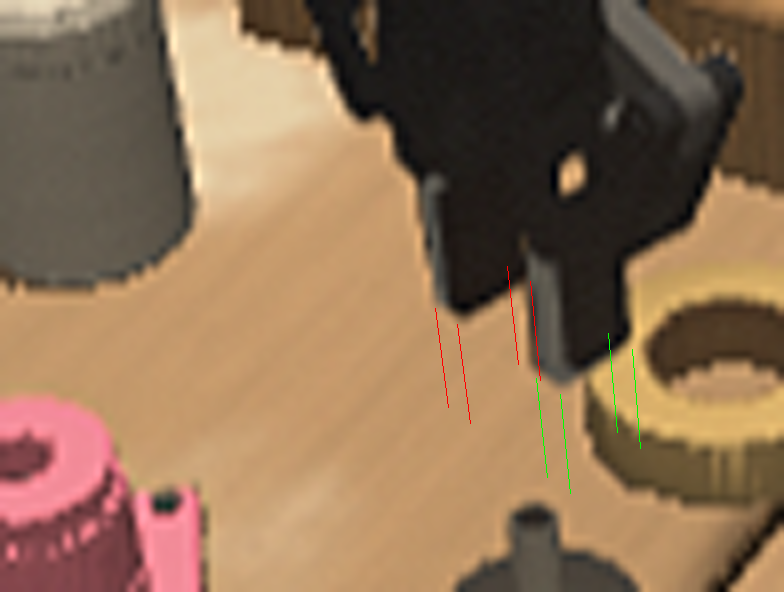

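Call:
jog_arm(
  deltas=[
    [[0,0,0,0,0,0,28],[0,0,0,0,0,0,28],[0,0,0,0,0,0,28]],
  ],
)

```text
clock: 2.95
eef_pos: [0.5703, 0.1393, 0.1368]
tool_rot: [0.161, 0.987, 0.006, 0.011]
ft_force: [-0.2, 0.2, 0.2]
grip_width: 0.0282
```

```bash
python3 - <<'E'
from h import *
for i in range(4):
    go((.561,.1375,.115)); o=get_obs(); print(np.round(o["joint_pos"],4),np.round(o["joint_vel"],3)); s=camera("scene")
s=camera("scene"); o=get_obs()
r=R.from_quat(o["tool_rot"]); x0,y0,k=180,100,7
im=cv2.resize(s[y0:y0+74,x0:x0+60],None,fx=k,fy=k,interpolation=cv2.INTER_CUBIC)
for sg,c in((1,(255,0,0)),(-1,(0,255,0))):
    for x in(-11,11):
        for y in(13.8,22):
            a,b=[tuple(int(v) for v in (proj("scene",o["eef_pos"]+r.apply(np.array([x,sg*y,z])/1e3))-[x0,y0]+.5)*k) for z in(0,-30)]
            cv2.line(im,a,b,c,1)
save(im,"f.png")
E
```

```text
delta mm [ 8.6 -5.  21.6] turn deg [0.87 1.11 0.02] pos [0.5703 0.1393 0.1368] F [-0.2  0.2  0.2] w 0.0282 t 2.95
[0.2381 0.4247 0.0969 1.2186 0.0026 0.5612] [ 0.006 -0.016  0.017  0.007 -0.    -0.001]
delta mm [ 8.8 -5.  21.7] turn deg [0.89 1.13 0.02] pos [0.5704 0.1393 0.1369] F [ 0.  -0.   1.3] w 0.0279 t 3.0
[0.238  0.4245 0.097  1.2184 0.0026 0.5612] [-0.003  0.006 -0.007 -0.007 -0.001 -0.001]
delta mm [ 8.6 -4.8 21.2] turn deg [0.86 1.09 0.01] pos [0.5702 0.1391 0.1365] F [-0.1 -0.3  0.2] w 0.0282 t 3.05
[0.2379 0.4249 0.0965 1.2182 0.0025 0.5612] [-0.003  0.01  -0.012 -0.001  0.001 -0.001]
delta mm [ 8.3 -4.5 20.7] turn deg [0.83 1.04 0.  ] pos [0.5699 0.139  0.136 ] F [-0.3  0.5 -0.1] w 0.0279 t 3.1
[0.2377 0.4254 0.0958 1.2181 0.0025 0.5612] [-0.004  0.008 -0.011 -0.002  0.001 -0.001]
```

View pics/f.png

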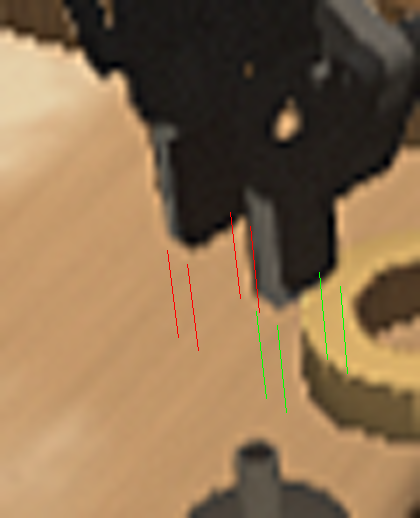

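The fingers appear about 15 px above where the reported TCP projects. I'll check with both cameras, with the gripper open so that the fingers show in the top view.

Call:
jog_arm(
  deltas=[
    [[0,0,0,0,0,0,85],[0,0,0,0,0,0,85],[0,0,0,0,0,0,85],[0,0,0,0,0,0,85],[0,0,0,0,0,0,85]],
  ],
)

```text
clock: 3.7
eef_pos: [0.569, 0.1384, 0.1346]
tool_rot: [0.161, 0.987, 0.005, 0.009]
ft_force: [-0.4, -0.1, 0.7]
grip_width: 0.085
```

```bash
python3 - <<'E'
from h import *
go((.561,.1375,.115)); out=[]
for cam,x0,y0,k in(("scene",160,50,3.2),("top",175,120,3.2)):
    s=camera(cam); o=get_obs(); r=R.from_quat(o["tool_rot"])
    im=cv2.resize(s[y0:y0+150,x0:x0+120],None,fx=k,fy=k,interpolation=cv2.INTER_CUBIC)
    P=lambda p:tuple(int(v) for v in (proj(cam,o["eef_pos"]+r.apply(np.array(p)/1e3))-[x0,y0]+.5)*k)
    for sg,c in((1,(255,0,0)),(-1,(0,255,0))):
        for x in(-11,11):
            for y in(42.7,57): cv2.line(im,P((x,sg*y,-13)),P((x,sg*y,-53)),c,1)
    for z in(-73,-140): cv2.polylines(im,[np.array([P((x,y,z)) for x,y in((-38,-42),(38,-42),(38,42),(-38,42))])],True,(0,255,255),1)
    out.append(im)
save(np.hstack(out),"g.png")
E
```

```text
delta mm [ 7.6 -3.6 19.4] turn deg [ 0.74  0.9  -0.03] pos [0.569  0.1384 0.1346] F [-0.4 -0.1  0.7] w 0.085 t 3.7
```

View pics/g.png

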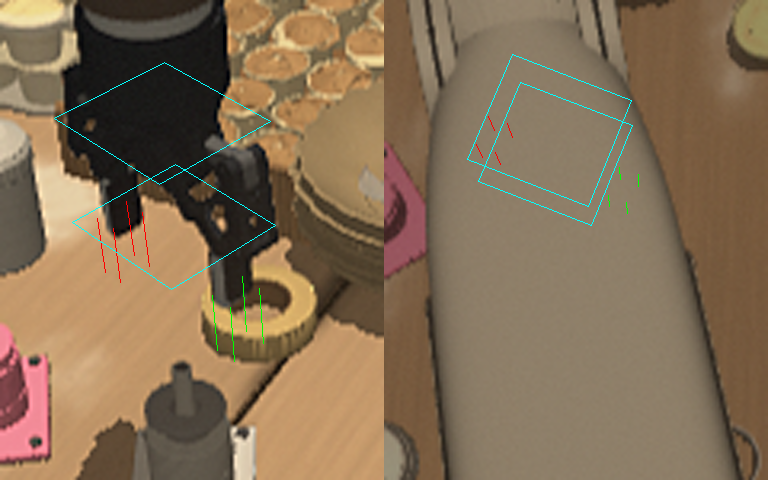

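```bash
python3 - <<'E'
from h import *
p=np.array((.159,.474,.201))
print(proj("top",p),proj("scene",p))
t=cv2.imread("pics/t.png")[420:576,0:160]; s=cv2.imread("pics/s.png")[380:576,0:160]
r=R.from_quat((.1612,.9869,0,0))
for im,cam,o in((t,"top",(0,420)),(s,"scene",(0,380))):
  P=lambda q:tuple(int(v) for v in (proj(cam,p+r.apply(np.array(q)/1e3))+.5)*1.5-o)
  for sg,c in((1,(0,0,255)),(-1,(0,255,0))):
    for x in(-11,11):
      for y in(42.7,57): cv2.line(im,P((x,sg*y,-13)),P((x,sg*y,-53)),c,1)
k=2.4
A=cv2.resize(t,None,fx=k,fy=k);B=cv2.resize(s,None,fx=k,fy=k)
H=max(A.shape[0],B.shape[0]); A=np.pad(A,((0,H-A.shape[0]),(0,0),(0,0)))
cv2.imwrite("pics/i.png",np.hstack([A,B]))
E
```

```text
[ 53.2 352.3] [-123.9  214.2]
```

View pics/i.png

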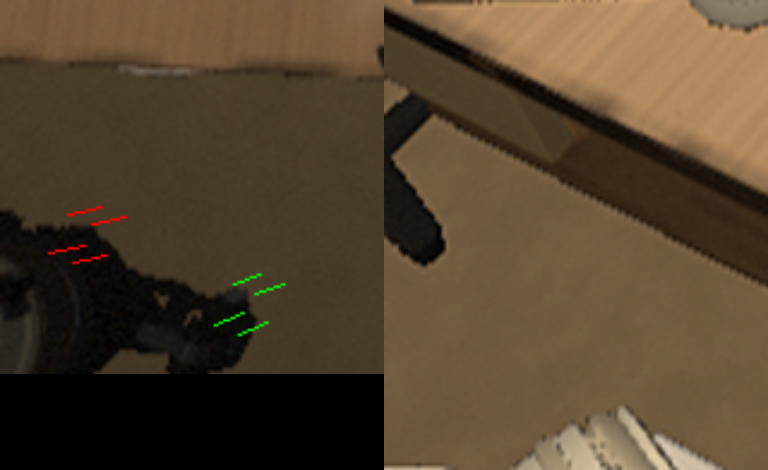

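Call:
jog_arm(
  deltas=[
    [[7.5,-3.5,0,0.7,0.9,0,28],[0,0,0,0,0,0,28],[0,0,0,0,0,0,28],[0,0,0,0,0,0,28],[0,0,0,0,0,0,28]],
  ],
)

```text
clock: 4.3
eef_pos: [0.56, 0.1374, 0.1344]
tool_rot: [0.161, 0.987, -0.0, -0.001]
ft_force: [0.7, -1.2, 0.4]
grip_width: 0.0284
```

```bash
python3 - <<'E'
from h import *
go((.561,.1375,.115))
a=camera("scene"); go((.561,.1375,.115)); np.save("a.npy",a)
# where are dark gripper pixels lowest per column (vs clean start image unavailable at full res -> use s.png)
s=cv2.resize(cv2.imread("pics/s.png"),(512,384),interpolation=cv2.INTER_AREA)[...,::-1]
dif=(np.abs(a.astype(int)-s).sum(2)>90)&(a.max(2)<75)
for c in range(190,236,3):
    v=np.where(dif[110:175,c])[0]; print(c,(v.max()+110) if len(v) else None,end=" | ")
print(); o=get_obs(); r=R.from_quat(o["tool_rot"])
for x,y in((11,14),(11,-22),(-11,-22)): print(proj("scene",o["eef_pos"]+r.apply([x/1e3,y/1e3,-.004])))
E
```

```text
delta mm [-1.   0.4 19.4] turn deg [-0.03 -0.08 -0.03] pos [0.56   0.1374 0.1344] F [ 0.7 -1.2  0.4] w 0.0284 t 4.3
delta mm [-1.   0.4 19.4] turn deg [-0.03 -0.08 -0.02] pos [0.56   0.1375 0.1344] F [ 1.  -0.8  0.3] w 0.0279 t 4.35
190 110 | 193 113 | 196 113 | 199 120 | 202 129 | 205 138 | 208 174 | 211 174 | 214 164 | 217 165 | 220 171 | 223 172 | 226 172 | 229 174 | 232 127 | 235 122 | 
[205.6 151.4]
[218.3 160.2]
[227.2 154.6]
```

Call:
jog_arm(
  deltas=[
    [[-1,0,8,0,0,0,28],[0,0,8,0,0,0,28],[0,0,8,0,0,0,28],[0,0,4,0,0,0,28],[0,0,0,0,0,0,28]],
  ],
)

```text
clock: 4.85
eef_pos: [0.5604, 0.1369, 0.103]
tool_rot: [0.161, 0.987, -0.0, -0.001]
ft_force: [0.0, -0.4, -0.2]
grip_width: 0.0279
```

Call:
jog_arm(
  deltas=[
    [[0,0,4,0,0,0,28],[0,0,4,0,0,0,28],[0,0,0,0,0,0,28]],
  ],
)

```text
clock: 5.15
eef_pos: [0.5603, 0.1369, 0.0942]
tool_rot: [0.161, 0.987, -0.0, -0.002]
ft_force: [0.5, 0.0, -0.4]
grip_width: 0.0279
```

```bash
python3 - <<'E'
from h import *
go((.561,.1375,.08)); a=camera("scene"); go((.561,.1375,.08))
x0,y0,k=180,120,8
save(a[y0:y0+70,x0:x0+70],"j.png",k)
o=get_obs(); r=R.from_quat(o["tool_rot"])
for x,y in((11,14),(11,-22),(-11,-22)): print((proj("scene",o["eef_pos"]+r.apply([x/1e3,y/1e3,-.004]))-[x0,y0]+.5)*k)
E
```

```text
delta mm [-0.5  0.8 14.2] turn deg [-0.08 -0.17 -0.03] pos [0.5603 0.1369 0.0942] F [ 0.5  0.  -0.4] w 0.0279 t 5.15
delta mm [-0.3  0.7 14.4] turn deg [-0.08 -0.15 -0.03] pos [0.5605 0.1369 0.0944] F [ 1.  -0.9 -0.1] w 0.0285 t 5.2
[228.  382.4]
[326.4 452.8]
[395.2 408. ]
```

View pics/j.png

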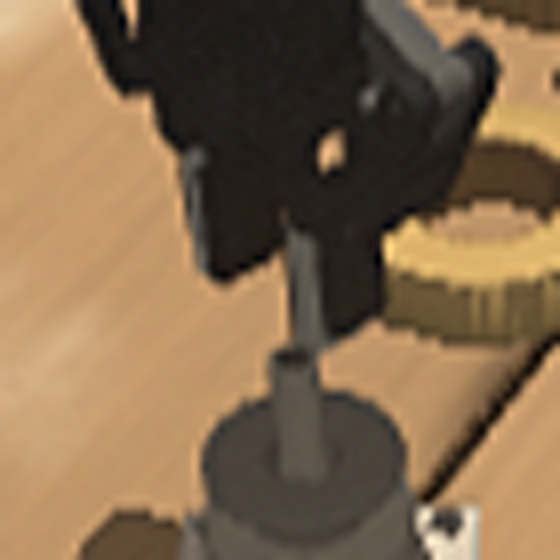

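Call:
jog_arm(
  deltas=[
    [[0,0,4,0,0,0,28],[0,0,4,0,0,0,28],[0,0,2,0,0,0,28],[0,0,0,0,0,0,28]],
  ],
)

```text
clock: 5.6
eef_pos: [0.5609, 0.137, 0.0842]
tool_rot: [0.161, 0.987, -0.0, -0.001]
ft_force: [-0.0, 0.2, 0.4]
grip_width: 0.0279
```

```bash
python3 - <<'E'
from h import *
go((.561,.1375,.08)); b=camera("scene"); np.save("b.npy",b); go((.561,.1375,.08))
a=np.load("a.npy")
for v in range(158,182,2): print(v,b[v,206:234].max(1).tolist(),"|",a[v,212:224].max(1).tolist())
E
```

```text
delta mm [0.1 0.4 4.2] turn deg [-0.03 -0.08 -0.03] pos [0.5609 0.137  0.0842] F [-0.   0.2  0.4] w 0.0279 t 5.6
delta mm [0.2 0.4 4.4] turn deg [-0.03 -0.07 -0.03] pos [0.561  0.1371 0.0844] F [-0.1 -0.1 -0.4] w 0.0284 t 5.65
158 [159, 52, 18, 37, 63, 164, 208, 203, 200, 213, 86, 83, 92, 98, 59, 39, 38, 42, 40, 43, 40, 33, 61, 102, 102, 102, 105, 106] | [192, 191, 191, 192, 194, 191, 190, 192, 193, 195, 192, 195]
160 [200, 204, 177, 203, 201, 196, 192, 192, 199, 208, 110, 86, 91, 96, 67, 37, 39, 41, 41, 41, 40, 36, 40, 90, 86, 89, 94, 98] | [188, 191, 193, 192, 191, 193, 193, 194, 193, 191, 189, 190]
162 [194, 195, 194, 193, 190, 189, 195, 199, 205, 187, 110, 69, 92, 98, 64, 40, 40, 40, 40, 40, 34, 17, 108, 206, 203, 203, 149, 146] | [192, 196, 201, 176, 167, 165, 187, 198, 194, 192, 192, 191]
164 [195, 192, 191, 189, 193, 194, 200, 159, 67, 37, 39, 53, 95, 96, 82, 38, 38, 35, 24, 70, 147, 191, 197, 195, 192, 187, 186, 186] | [198, 158, 67, 37, 40, 40, 46, 119, 197, 194, 189, 189]
166 [190, 192, 194, 195, 191, 193, 203, 135, 86, 81, 86, 87, 91, 92, 94, 79, 100, 148, 176, 201, 194, 1
[... 627 characters left out ...]
3, 74, 74, 74]
174 [88, 65, 72, 74, 76, 74, 74, 74, 74, 90, 93, 95, 95, 91, 77, 73, 75, 75, 74, 76, 74, 74, 71, 56, 168, 193, 184, 176] | [75, 74, 76, 90, 93, 95, 94, 91, 76, 73, 75, 75]
176 [68, 71, 74, 75, 73, 74, 74, 65, 64, 87, 94, 94, 95, 92, 81, 72, 67, 74, 75, 74, 76, 75, 74, 69, 80, 188, 180, 172] | [74, 66, 62, 88, 92, 94, 94, 92, 82, 72, 67, 76]
178 [65, 74, 74, 74, 74, 75, 74, 67, 66, 91, 94, 95, 96, 95, 89, 71, 72, 75, 74, 76, 77, 75, 74, 68, 100, 185, 179, 168] | [76, 65, 65, 90, 93, 95, 95, 94, 89, 71, 73, 76]
180 [69, 71, 74, 74, 74, 75, 75, 74, 74, 74, 75, 75, 78, 79, 73, 73, 75, 75, 74, 75, 75, 75, 72, 69, 96, 169, 158, 115] | [77, 75, 75, 73, 77, 77, 79, 80, 75, 74, 76, 76]
```

The finger strip now hides the nozzle rim, so the fingers are in front of and above it: the tips really sit about 33 mm behind the reported TCP. I'll descend by feel, watching the force.

Call:
jog_arm(
  deltas=[
    [[0,0,4,0,0,0,28],[0,0,4,0,0,0,28],[0,0,0,0,0,0,28]],
  ],
)

```text
clock: 5.95
eef_pos: [0.5613, 0.1371, 0.076]
tool_rot: [0.161, 0.987, -0.0, -0.0]
ft_force: [-0.7, -0.3, 0.8]
grip_width: 0.028
```

Call:
jog_arm(
  deltas=[
    [[0,0,3,0,0,0,28],[0,0,3,0,0,0,28],[0,0,0,0,0,0,28]],
  ],
)

```text
clock: 6.25
eef_pos: [0.5612, 0.1371, 0.0693]
tool_rot: [0.161, 0.987, -0.0, -0.0]
ft_force: [-1.1, -0.0, 0.5]
grip_width: 0.0283
```

Call:
jog_arm(
  deltas=[
    [[0,0,3,0,0,0,28],[0,0,2,0,0,0,28],[0,0,0,0,0,0,28]],
  ],
)

```text
clock: 6.55
eef_pos: [0.5612, 0.1371, 0.0639]
tool_rot: [0.161, 0.987, -0.0, -0.0]
ft_force: [-0.3, -0.3, 0.5]
grip_width: 0.0282
```

```bash
python3 - <<'E'
from h import *
a=camera("scene"); np.save("c.npy",a); go((.561,.1375,.04))
save(a[125:195,180:250],"k.png",8)
E
```

```text
delta mm [ 0.3  0.3 23.9] turn deg [-0.01 -0.05 -0.03] pos [0.5612 0.1371 0.0639] F [ 0.7 -0.7  0.2] w 0.028 t 6.6
```

View pics/k.png

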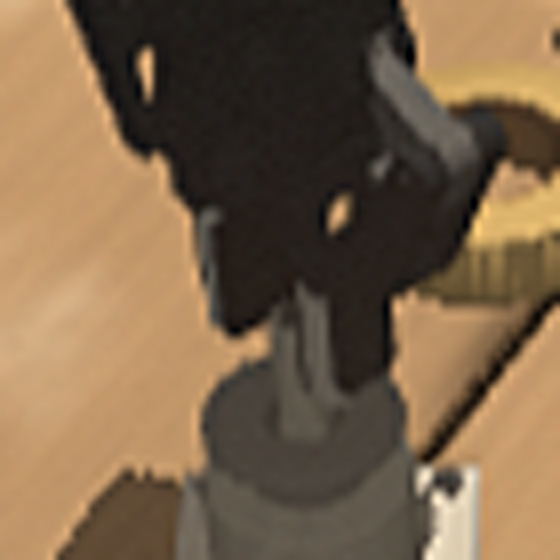

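Call:
jog_arm(
  deltas=[
    [[1.5,1.5,4,0,0,0,28],[0,0,4,0,0,0,28],[0,0,0,0,0,0,28]],
  ],
)

```text
clock: 6.9
eef_pos: [0.5603, 0.1393, 0.0555]
tool_rot: [0.161, 0.987, 0.0, -0.0]
ft_force: [-0.9, -0.8, 0.3]
grip_width: 0.0278
```

Call:
jog_arm(
  deltas=[
    [[0,0,3,0,0,0,28],[0,0,2,0,0,0,28],[0,0,0,0,0,0,28]],
  ],
)

```text
clock: 7.2
eef_pos: [0.5602, 0.1393, 0.0499]
tool_rot: [0.161, 0.987, 0.0, -0.0]
ft_force: [-0.2, -0.2, 0.2]
grip_width: 0.0281
```

Call:
jog_arm(
  deltas=[
    [[0,0,2,0,0,0,28],[0,0,2,0,0,0,28],[0,0,0,0,0,0,28]],
  ],
)

```text
clock: 7.5
eef_pos: [0.5603, 0.1392, 0.0456]
tool_rot: [0.161, 0.987, 0.0, -0.0]
ft_force: [-0.1, -0.1, -0.4]
grip_width: 0.0282
```

Call:
jog_arm(
  deltas=[
    [[0,0,2,0,0,0,28],[0,0,2,0,0,0,28],[0,0,0,0,0,0,28]],
  ],
)

```text
clock: 7.8
eef_pos: [0.5607, 0.1393, 0.0425]
tool_rot: [0.161, 0.987, 0.0, 0.0]
ft_force: [-2.2, -0.2, 5.2]
grip_width: 0.0278
```

Call:
jog_arm(
  deltas=[
    [[0,0,2,0,0,0,28],[0,0,0,0,0,0,28]],
  ],
)

```text
clock: 8.0
eef_pos: [0.5608, 0.1392, 0.042]
tool_rot: [0.161, 0.987, 0.0, 0.001]
ft_force: [-2.1, -1.6, 4.5]
grip_width: 0.0282
```

Call:
jog_arm(
  deltas=[
    [[0,0,2,0,0,0,28],[0,0,0,0,0,0,28]],
  ],
)

```text
clock: 8.2
eef_pos: [0.5609, 0.1393, 0.0418]
tool_rot: [0.161, 0.987, 0.001, 0.001]
ft_force: [-1.9, -0.4, 6.0]
grip_width: 0.0282
```

Call:
jog_arm(
  deltas=[
    [[0,0,3,0,0,0,28],[0,0,3,0,0,0,28]],
  ],
)

```text
clock: 8.4
eef_pos: [0.561, 0.1392, 0.0383]
tool_rot: [0.161, 0.987, 0.001, 0.002]
ft_force: [-3.5, -0.7, 9.6]
grip_width: 0.0282
```

Call:
jog_arm(
  deltas=[
    [[0,0,4,0,0,0,28]],
  ],
)

```text
clock: 8.5
eef_pos: [0.5615, 0.1393, 0.0366]
tool_rot: [0.162, 0.987, 0.001, 0.003]
ft_force: [-8.5, -1.7, 28.6]
grip_width: 0.0277
```

Call:
jog_arm(
  deltas=[
    [[0,0,0,0,0,0,28]],
  ],
)

```text
clock: 8.6
eef_pos: [0.5612, 0.1392, 0.0382]
tool_rot: [0.162, 0.987, 0.001, 0.003]
ft_force: [-4.2, -0.7, 8.1]
grip_width: 0.028
```

Call:
jog_arm(
  deltas=[
    [[0,0,2,0,0,0,28]],
  ],
)

```text
clock: 8.7
eef_pos: [0.5611, 0.1392, 0.0379]
tool_rot: [0.162, 0.987, 0.001, 0.003]
ft_force: [-3.3, -0.9, 9.5]
grip_width: 0.0282
```

Call:
jog_arm(
  deltas=[
    [[0,0,1.5,0,0,0,28]],
  ],
)

```text
clock: 8.8
eef_pos: [0.5611, 0.1392, 0.0379]
tool_rot: [0.162, 0.987, 0.001, 0.004]
ft_force: [-2.1, -0.3, 9.0]
grip_width: 0.0282
```

Call:
jog_arm(
  deltas=[
    [[0,0,2.5,0,0,0,28]],
  ],
)

```text
clock: 8.9
eef_pos: [0.5612, 0.1392, 0.0372]
tool_rot: [0.162, 0.987, 0.002, 0.004]
ft_force: [-4.5, -0.8, 9.5]
grip_width: 0.0279
```

Call:
jog_arm(
  deltas=[
    [[0,0,2.5,0,0,0,28]],
  ],
)

```text
clock: 9.0
eef_pos: [0.5614, 0.1392, 0.0367]
tool_rot: [0.162, 0.987, 0.002, 0.005]
ft_force: [-5.1, -1.2, 16.4]
grip_width: 0.0278
```

Call:
jog_arm(
  deltas=[
    [[0,0,2,0,0,0,28]],
  ],
)

```text
clock: 9.1
eef_pos: [0.5614, 0.1392, 0.0368]
tool_rot: [0.162, 0.987, 0.002, 0.006]
ft_force: [-4.3, 0.1, 11.7]
grip_width: 0.0283
```

Call:
jog_arm(
  deltas=[
    [[0,0,2.2,0,0,0,28]],
  ],
)

```text
clock: 9.2
eef_pos: [0.5614, 0.1392, 0.0368]
tool_rot: [0.162, 0.987, 0.002, 0.006]
ft_force: [-5.9, -1.3, 14.7]
grip_width: 0.028
```

Call:
jog_arm(
  deltas=[
    [[0,0,2.3,0,0,0,28],[0,0,2.3,0,0,0,26]],
  ],
)

```text
clock: 9.4
eef_pos: [0.5613, 0.1384, 0.0369]
tool_rot: [0.162, 0.987, 0.002, 0.007]
ft_force: [-5.1, -3.0, 14.9]
grip_width: 0.026
```

```bash
python3 -c "
from h import *
go((.561,.139,.0368))"
```

```text
delta mm [0.5 0.5 0.1] turn deg [ 0.31  0.8  -0.14] pos [0.5613 0.1384 0.0369] F [-5.1 -3.  14.9] w 0.026 t 9.4
```

Call:
jog_arm(
  deltas=[
    [[0,0,2.2,0,0.3,0,23]],
  ],
)

```text
clock: 9.5
eef_pos: [0.5607, 0.1371, 0.037]
tool_rot: [0.162, 0.987, 0.001, 0.005]
ft_force: [-4.9, -2.6, 14.9]
grip_width: 0.0228
```

Call:
jog_arm(
  deltas=[
    [[0,0,2.2,0,0.3,0,20]],
  ],
)

```text
clock: 9.6
eef_pos: [0.56, 0.1356, 0.0372]
tool_rot: [0.163, 0.987, -0.0, 0.003]
ft_force: [-5.8, -1.9, 14.1]
grip_width: 0.0198
```

Call:
jog_arm(
  deltas=[
    [[0,0,2.2,0,0.2,0,17]],
  ],
)

```text
clock: 9.7
eef_pos: [0.5595, 0.1342, 0.0373]
tool_rot: [0.163, 0.987, -0.001, 0.001]
ft_force: [-5.5, -3.2, 13.7]
grip_width: 0.0169
```

Call:
jog_arm(
  deltas=[
    [[0,0,2.2,0,0,0,14]],
  ],
)

```text
clock: 9.8
eef_pos: [0.56, 0.1342, 0.0373]
tool_rot: [0.164, 0.987, -0.0, 0.002]
ft_force: [-2.5, 1.6, 11.0]
grip_width: 0.0141
```

Call:
jog_arm(
  deltas=[
    [[0,0,2.2,0,0,0,10]],
  ],
)

```text
clock: 9.9
eef_pos: [0.5614, 0.1368, 0.0375]
tool_rot: [0.163, 0.987, 0.003, 0.003]
ft_force: [-2.6, 4.6, 9.0]
grip_width: 0.0111
```

Call:
jog_arm(
  deltas=[
    [[0,0,2,0,0,0,5],[0,0,2,0,0,0,0]],
  ],
)

```text
clock: 10.1
eef_pos: [0.5616, 0.1373, 0.0375]
tool_rot: [0.163, 0.987, 0.004, 0.004]
ft_force: [-4.0, -2.4, 12.6]
grip_width: 0.0106
```

Call:
jog_arm(
  deltas=[
    [[0,0,2,0,0,0,0],[0,0,-3,0,0,0,0]],
  ],
)

```text
clock: 10.3
eef_pos: [0.5613, 0.1382, 0.041]
tool_rot: [0.163, 0.987, 0.005, 0.005]
ft_force: [0.1, 4.4, -5.6]
grip_width: 0.0101
```

Call:
jog_arm(
  deltas=[
    [[0,0,-4,0,0,0,0]],
  ],
)

```text
clock: 10.4
eef_pos: [0.5609, 0.1386, 0.0443]
tool_rot: [0.163, 0.987, 0.006, 0.004]
ft_force: [1.7, 0.8, -7.9]
grip_width: 0.0107
```

Call:
jog_arm(
  deltas=[
    [[0,0,-5,0,0,0,0],[0,0,-5,0,0,0,0]],
  ],
)

```text
clock: 10.6
eef_pos: [0.5605, 0.1383, 0.0532]
tool_rot: [0.163, 0.987, 0.005, 0.003]
ft_force: [0.2, 0.1, 0.2]
grip_width: 0.01
```

```bash
python3 - <<'E'
from h import *
go((.5613,.1375,.12)); a=camera("scene"); c=np.load("c.npy"); go((.5613,.1375,.12))
for v in range(150,184,2): print(v,a[v,208:228].max(1).tolist())
E
```

```text
delta mm [ -1.4   0.2 -66.8] turn deg [ 0.61  0.3  -0.18] pos [0.5605 0.1383 0.0532] F [0.2 0.1 0.2] w 0.01 t 10.6
delta mm [ -0.9  -0.  -65.7] turn deg [ 0.65  0.37 -0.19] pos [0.5611 0.1384 0.0543] F [0.1 0.4 1. ] w 0.0106 t 10.65
150 [37, 37, 38, 37, 38, 37, 35, 38, 37, 37, 39, 38, 38, 39, 37, 38, 35, 32, 58, 92]
152 [36, 39, 39, 35, 37, 37, 38, 40, 36, 37, 37, 37, 35, 37, 37, 37, 41, 73, 106, 65]
154 [39, 40, 39, 38, 39, 39, 36, 39, 38, 35, 27, 84, 167, 52, 35, 37, 36, 44, 36, 35]
156 [34, 37, 38, 37, 38, 37, 39, 38, 36, 36, 59, 105, 43, 31, 36, 39, 39, 38, 39, 40]
158 [75, 79, 52, 38, 41, 38, 42, 38, 39, 38, 39, 38, 36, 38, 42, 38, 38, 39, 40, 40]
160 [92, 60, 33, 36, 36, 38, 40, 39, 41, 40, 37, 39, 40, 39, 40, 38, 41, 42, 41, 40]
162 [91, 54, 34, 36, 37, 40, 39, 38, 38, 39, 40, 40, 41, 38, 40, 39, 39, 42, 37, 35]
164 [90, 60, 35, 36, 36, 39, 85, 53, 36, 36, 38, 40, 39, 42, 38, 41, 40, 29, 65, 137]
166 [66, 81, 38, 37, 39, 32, 88, 96, 100, 68, 39, 39, 41, 39, 40, 42, 32, 57, 206, 198]
168 [149, 95, 37, 36, 37, 33, 67, 93, 96, 74, 36, 38, 41, 40, 42, 39, 30, 63, 207, 197]
170 [182, 97, 55, 40, 37, 36, 59, 95, 94, 94, 40, 39, 37, 41, 40, 40, 36, 28, 100, 166]
172 [85, 81, 61, 38, 37, 33, 44, 94, 95, 98, 43, 39, 40, 41, 44, 42, 40, 36, 73, 63]
174 [71, 72, 76, 66, 65, 69, 49, 93, 94, 98, 51, 39, 40, 38, 38, 48, 61, 68, 75, 73]
176 [75, 74, 73, 73, 73, 66, 57, 77, 93, 93, 80, 57, 48, 63, 70, 76, 75, 74, 74, 75]
178 [75, 74, 73, 74, 75, 66, 66, 86, 89, 94, 94, 96, 87, 71, 71, 74, 74, 74, 75, 75]
180 [73, 75, 74, 74, 74, 74, 74, 74, 75, 75, 77, 79, 73, 74, 76, 75, 73, 74, 74, 76]
182 [76, 73, 74, 74, 74, 75, 73, 73, 73, 74, 75, 73, 74, 72, 74, 74, 75, 75, 74, 68]
```

Call:
jog_arm(
  deltas=[
    [[0,0,-6,0.3,0.2,0,0],[0,0,-6,0.3,0.2,0,0]],
  ],
)

```text
clock: 10.85
eef_pos: [0.5608, 0.1377, 0.0672]
tool_rot: [0.163, 0.987, -0.0, -0.001]
ft_force: [0.1, -0.2, -1.3]
grip_width: 0.0102
```

Call:
jog_arm(
  deltas=[
    [[-0.5,0,-8,0,0,0,0],[0,0,-8,0,0,0,0]],
  ],
)

```text
clock: 11.05
eef_pos: [0.5614, 0.1373, 0.0848]
tool_rot: [0.163, 0.987, -0.001, -0.001]
ft_force: [-0.3, -0.4, -0.9]
grip_width: 0.0101
```

Call:
jog_arm(
  deltas=[
    [[0,0,-10,0,0,0,0],[0,0,-10,0,0,0,0],[0,0,-12,0,0,0,0],[0,0,-12,0,0,0,0],[0,0,-8,0,0,0,0]],
  ],
)

```text
clock: 11.55
eef_pos: [0.5616, 0.1371, 0.1427]
tool_rot: [0.163, 0.987, -0.001, 0.0]
ft_force: [0.4, 0.4, -0.7]
grip_width: 0.0102
```

```bash
python3 - <<'E'
from h import *
a=camera("scene"); go((.5765,-.1615,.14)); b=camera("scene")
save(a[90:200,170:260],"l.png",5)
E
```

```text
delta mm [-109.4 -278.4    4.3] turn deg [ 0.02  0.16 -0.24] pos [0.5625 0.1373 0.1441] F [-0.2  0.6  0.9] w 0.0103 t 11.6
```

View pics/l.png

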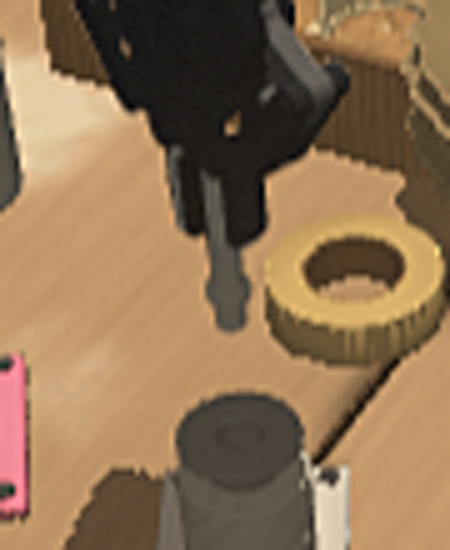

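Call:
jog_arm(
  deltas=[
    [[-10,-26,0,0,0,0,0],[-14,-36,0,0,0,0,0],[-14,-36,0,0,0,0,0],[-14,-36,0,0,0,0,0],[-14,-36,0,0,0,0,0]],
  ],
)

```text
clock: 12.15
eef_pos: [0.5699, -0.0446, 0.1411]
tool_rot: [0.157, 0.988, 0.0, -0.0]
ft_force: [0.5, -0.1, -0.6]
grip_width: 0.0102
```

Call:
jog_arm(
  deltas=[
    [[-14,-36,0,0,0,0,0],[-10,-26,0,0,0,0,0],[-5,-12,0,0,0,0,0],[0,0,0,0,0,0,0],[0,0,0,0,0,0,0]],
  ],
)

```text
clock: 12.65
eef_pos: [0.5721, -0.131, 0.138]
tool_rot: [0.161, 0.987, 0.001, -0.003]
ft_force: [-0.1, 0.4, -0.3]
grip_width: 0.0107
```

```bash
python3 -c "
from h import *
go((.5765,-.1615,.09))"
```

```text
delta mm [-14.1 -27.5  48. ] turn deg [ 0.01 -0.29  0.03] pos [ 0.5721 -0.131   0.138 ] F [-0.1  0.4 -0.3] w 0.0107 t 12.65
```

Call:
jog_arm(
  deltas=[
    [[-7,-14,0,0,-0.3,0,0],[-7,-13.5,0,0,0,0,0],[0,0,15,0,0,0,0],[0,0,0,0,0,0,0],[0,0,0,0,0,0,0]],
  ],
)

```text
clock: 13.15
eef_pos: [0.5785, -0.1609, 0.1235]
tool_rot: [0.157, 0.988, 0.0, 0.001]
ft_force: [-0.2, -0.3, 0.1]
grip_width: 0.0107
```

```bash
python3 -c "
from h import *
go((.5765,-.1615,.075))"
```

```text
delta mm [ 1.9 -1.2 48.5] turn deg [0.02 0.11 0.42] pos [ 0.5785 -0.1609  0.1235] F [-0.2 -0.3  0.1] w 0.0107 t 13.15
```

Call:
jog_arm(
  deltas=[
    [[2,-1,16,0,0,0.4,0],[0,0,16,0,0,0,0],[0,0,10,0,0,0,0],[0,0,0,0,0,0,0],[0,0,0,0,0,0,0]],
  ],
)

```text
clock: 13.65
eef_pos: [0.5791, -0.1614, 0.0839]
tool_rot: [0.16, 0.987, -0.0, 0.004]
ft_force: [0.1, 0.4, -0.5]
grip_width: 0.0106
```

```bash
python3 - <<'E'
from h import *
go((.5765,-.1615,.055)); a=camera("scene"); o=get_obs(); go((.5765,-.1615,.055))
x0,y0,k=330,195,9
im=cv2.resize(a[y0:y0+62,x0:x0+70],None,fx=k,fy=k,interpolation=cv2.INTER_CUBIC)
P=lambda p:tuple(int(v) for v in (proj("scene",p)-[x0,y0]+.5)*k)
e=o["eef_pos"]; b=e-[0,0,.0135]
print(P(b))
th=np.linspace(0,6.28,40)
for c,rad,col in((b,.006,(255,0,0)),(np.array([.5765,-.1615,.034]),.0105,(0,255,0)),(np.array([.5765,-.1615,.034]),.0155,(0,255,0))):
    cv2.polylines(im,[np.array([P(c+rad*np.array([np.cos(t),np.sin(t),0])) for t in th])],True,col,1)
save(im,"m.png")
E
```

```text
delta mm [ 2.6 -0.9 28.9] turn deg [0.04 0.43 0.13] pos [ 0.5791 -0.1614  0.0839] F [ 0.1  0.4 -0.5] w 0.0106 t 13.65
delta mm [ 2.6 -0.9 28.9] turn deg [0.04 0.42 0.12] pos [ 0.579  -0.1614  0.0839] F [ 0.4  0.9 -0. ] w 0.0104 t 13.7
(349, 244)
```

View pics/m.png

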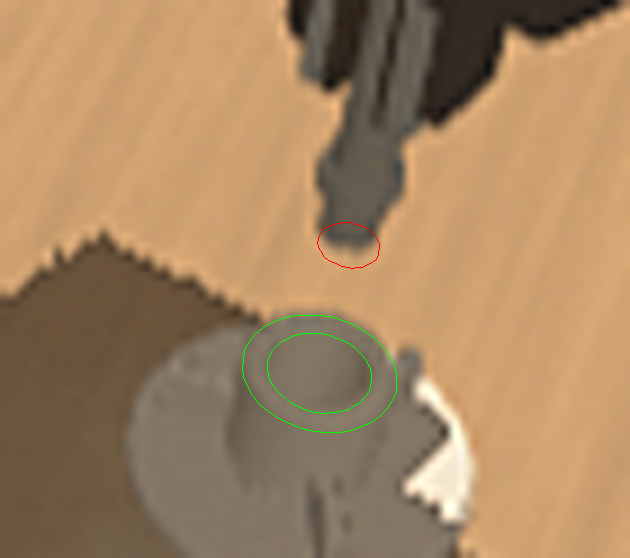

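Call:
jog_arm(
  deltas=[
    [[3,-1.5,8,0,0.4,0,0],[0,0,8,0,0,0,0],[0,0,6,0,0,0,0],[0,0,0,0,0,0,0],[0,0,0,0,0,0,0]],
  ],
)

```text
clock: 14.2
eef_pos: [0.5766, -0.1623, 0.0617]
tool_rot: [0.16, 0.987, 0.0, 0.001]
ft_force: [-0.8, 0.7, 0.1]
grip_width: 0.0105
```

```bash
python3 -c "
from h import *
go((.5757,-.162,.045))"
```

```text
delta mm [ 1.  -0.1 16.7] turn deg [0.04 0.15 0.13] pos [ 0.5766 -0.1623  0.0617] F [-0.8  0.7  0.1] w 0.0105 t 14.2
```

Call:
jog_arm(
  deltas=[
    [[1,0,6,0,0.1,0,0],[0,0,6,0,0,0,0],[0,0,2,0,0,0,0],[0,0,0,0,0,0,0]],
  ],
)

```text
clock: 14.6
eef_pos: [0.5757, -0.1619, 0.0466]
tool_rot: [0.16, 0.987, 0.0, 0.001]
ft_force: [0.1, -0.7, -0.3]
grip_width: 0.0104
```

Call:
jog_arm(
  deltas=[
    [[0,0,4,0,0,0,0],[0,0,4,0,0,0,0],[0,0,0,0,0,0,0]],
  ],
)

```text
clock: 14.9
eef_pos: [0.5759, -0.1619, 0.038]
tool_rot: [0.16, 0.987, 0.0, 0.001]
ft_force: [-0.4, -0.4, -1.0]
grip_width: 0.0103
```

Call:
jog_arm(
  deltas=[
    [[0,0,3,0,0,0,0],[0,0,3,0,0,0,0],[0,0,0,0,0,0,0]],
  ],
)

```text
clock: 15.2
eef_pos: [0.576, -0.162, 0.0315]
tool_rot: [0.16, 0.987, 0.0, 0.001]
ft_force: [-0.3, 0.4, -0.5]
grip_width: 0.0105
```

Call:
jog_arm(
  deltas=[
    [[0,0,2.5,0,0,0,0],[0,0,2,0,0,0,0],[0,0,0,0,0,0,0]],
  ],
)

```text
clock: 15.5
eef_pos: [0.5761, -0.162, 0.0268]
tool_rot: [0.16, 0.987, 0.0, 0.001]
ft_force: [-0.1, 0.0, -0.1]
grip_width: 0.0105
```

Call:
jog_arm(
  deltas=[
    [[0,0,2.5,0,0,0,0],[0,0,2,0,0,0,0],[0,0,0,0,0,0,0]],
  ],
)

```text
clock: 15.8
eef_pos: [0.5762, -0.162, 0.0219]
tool_rot: [0.16, 0.987, 0.0, 0.001]
ft_force: [-0.1, -0.5, -0.9]
grip_width: 0.0108
```

Call:
jog_arm(
  deltas=[
    [[0,0,2,0,0,0,0],[0,0,2,0,0,0,0],[0,0,0,0,0,0,0]],
  ],
)

```text
clock: 16.1
eef_pos: [0.577, -0.1622, 0.0194]
tool_rot: [0.16, 0.987, 0.0, 0.002]
ft_force: [-0.6, 0.5, -1.5]
grip_width: 0.0104
```

Call:
jog_arm(
  deltas=[
    [[0,0,2,0,0,0,0],[0,0,1.5,0,0,0,0]],
  ],
)

```text
clock: 16.3
eef_pos: [0.5779, -0.1625, 0.0191]
tool_rot: [0.16, 0.987, -0.0, 0.003]
ft_force: [-4.2, 2.0, 10.3]
grip_width: 0.0101
```

```bash
python3 -c "
from h import *
go((.5765,-.1615,.045))
for r in masks_of('nozzle','scene') if camera('scene') is not None else []:
    v,u=np.where(r['pixels']); print(r['conf'],r['at'],u.min(),u.max(),v.min(),v.max())
print(proj('scene',(.5765,-.1615,.086)),proj('scene',(.5765,-.1615,.034)))"
```

```text
delta mm [  1.4   0.5 -25.9] turn deg [0.06 0.39 0.14] pos [ 0.5779 -0.1625  0.0191] F [-4.2  2.  10.3] w 0.0101 t 16.3
0.41 [363.2, 234.7] 362 367 230 239
[369.2 216.8] [365.  235.9]
```

Call:
jog_arm(
  deltas=[
    [[0,0,0,0,0,0,0],[0,0,0,0,0,0,6],[0,0,0,0,0,0,14],[0,0,0,0,0,0,24],[0,0,0,0,0,0,36]],
  ],
)

```text
clock: 16.9
eef_pos: [0.578, -0.1625, 0.0188]
tool_rot: [0.16, 0.987, -0.0, 0.004]
ft_force: [-0.1, 0.2, -0.8]
grip_width: 0.0355
```

Call:
jog_arm(
  deltas=[
    [[0,0,-10,0,0,0,40],[0,0,-20,0,0,0,40],[0,0,-30,0,0,0,40],[0,0,-40,0,0,0,40],[0,0,-30,0,0,0,40]],
  ],
)

```text
clock: 17.4
eef_pos: [0.5728, -0.1612, 0.1485]
tool_rot: [0.16, 0.987, 0.001, -0.003]
ft_force: [1.2, 1.3, 0.4]
grip_width: 0.0397
```

Call:
jog_arm(
  deltas=[
    [[35,-15,-20,0,0,0,40],[45,0,-10,0,0,0,40],[45,0,0,0,0,0,40],[45,0,0,0,0,0,40],[0,0,0,0,0,0,40]],
  ],
)

```text
clock: 17.9
eef_pos: [0.4051, -0.1218, 0.1867]
tool_rot: [0.16, 0.987, -0.0, 0.004]
ft_force: [0.3, -0.6, -0.9]
grip_width: 0.0395
```

```bash
python3 - <<'E'
from h import *
go((.5765,-.1615,.045))
out=[]
for c,x0,y0 in(("scene",335,200),("top",315,150)):
    a=camera(c); out.append(cv2.resize(a[y0:y0+64,x0:x0+64],None,fx=6,fy=6,interpolation=cv2.INTER_CUBIC))
    print(c,"expected upright top/sleeve top",proj(c,(.5765,-.1615,.086)),proj(c,(.5765,-.1615,.034)))
    for r in masks_of("nozzle",c):
        v,u=np.where(r["pixels"]); print(c,round(r["conf"],2),r["at"],u.min(),u.max(),v.min(),v.max())
    for n in ("dessert_cup","tape_roll","steel_ring"): print(n,[(round(r["conf"],2),np.round(r["at"])) for r in masks_of(n,c)])
save(np.hstack(out),"n.png")
E
```

```text
delta mm [-174.1   16.3  143. ] turn deg [0.04 0.44 0.13] pos [ 0.4051 -0.1218  0.1867] F [ 0.3 -0.6 -0.9] w 0.0395 t 17.9
scene expected upright top/sleeve top [369.2 216.8] [365.  235.9]
scene 0.71 [232.8, 285.2] 216 248 274 309
scene 0.46 [367.3, 226.5] 363 372 215 239
dessert_cup []
tape_roll [(0.58, array([242., 151.]))]
steel_ring [(0.86, array([236., 285.]))]
top expected upright top/sleeve top [353.2 181.9] [349.5 186.3]
dessert_cup [(0.88, array([297., 126.]))]
tape_roll [(0.78, array([217., 121.]))]
steel_ring [(0.47, array([284., 254.]))]
```

```bash
python3 -c "
from workcell import *
print(job_done(), get_obs()['clock'])"
```

```text
the job is handed in; nothing more can be done
the job is handed in; nothing more can be done
```

The nozzle is out of the fitting and standing bead end down in the sleeve of the rinse stand. I let go and moved the arm clear. The job is handed in at about 18 s; no verdict was reported.

**What I did:** I pressed the grey ring about 6 mm down to its stop and held it there at roughly 12–16 N. I closed the fingers on the nozzle while pressing, drew it straight up, and lowered it into the sleeve until it touched the floor at about 10 N.

**Last checks:**
- **Nozzle in stand:** the nozzle mask in the scene camera spans rows 215–239. Its top matches the projected upright pose (row 216.8), and the contact height matched the sleeve floor. That detection had only 0.46 confidence. A higher-scoring one (0.71) was the steel ring, and the top camera did not report the nozzle.
- **Release ring:** the picture taken after the pull showed it back at its starting place.
- **Bystanders:** the tape roll, cup and steel ring were each reported within a few pixels of their first positions in at least one camera. The scene camera missed the cup in that last look.

**What disagreed or was rough:**
- **Finger position:** the camera showed the fingertips about 33 mm farther back than the reported TCP. I settled this from what hid what in the image and by feel.
- **Pressing force:** while finding the ring's stop, one row overshot to a wrist reading of 28.6 N upward, with a sideways part that brings it to about 30 N. That is right at the 30 N limit, so I can't rule out that it counted as a failure; I eased off at once.
- **Final picture:** I had reached the limit of 12 pictures, so the last check rests on numbers alone.

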